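# Put the tin roller in third gear and start it

## Task

Put the grey tin roller in third gear and start it, using only pushes of the fingertips: push its gear lever to the right across the neutral channel of the H-shaped gate, then away from you all the way into the third slot (the far right one, marked with three dots), without letting it run into any other slot. Then press the round start button at the near left corner of the machine's top all the way in, and let it go. Do not grip the lever, force it or draw its knob upward, do not press the button before third gear is in, and leave the other things where they lie.

Things in the scene. Friction and masses are not known exactly. Their poses are not given: they have to be found in the camera images.
- roller: The tin roller, fixed to the bench: a grey casing 210 long (x) x 240 wide (y) x 95 mm high with a steel H gate plate and a gear lever on top, and behind it (+x) a lower roller bed with a small tin lying on two rubber rollers (top of that tin 146 mm above the bench). Origin on the bench directly under the middle of the gate; x points away from the robot ('forward', through the gate's slots), y to the left, z up. It stands turned up to 0.3 rad.
- gate_centre (a point): The middle of the H gate, on the upper face of its plate, 105 mm above the bench; axes as the roller's. Neutral is the cross channel along y through this point. The slots run along x at y = +18 mm (slot 1 far, slot 2 near) and at y = -18 mm (slot 3 far, slot 4 near), each 14 mm wide, for a 10 mm stem.
- knob (a point): Centre of the lever's black square knob (40 x 40 x 44 mm, upright rounded block with a steel disc on top) on a 10 mm stem. The lever pivots 155 mm below this point, at 69 mm below gate_centre, so the knob moves about 2.4 times as far as the stem does in the gate: about 46 mm to either side and 53 mm forward or back at the ends. About 191 mm above the bench when upright. Its axes tilt with the lever.
- across (a joint): Sideways tilt of the lever about the roller's x axis, rad: 0 in the middle, +0.30 at the right-hand end of neutral (slots 3, 4; roller -y), -0.30 at the left-hand end (slots 1, 2). It starts in neutral somewhere in the left half and stays where it is left; about 2 N at the knob moves it.
- forward (a joint): Tilt of the lever about the axis across the machine, rad: 0 in neutral (about 0.03 play either way), +0.35 fully forward (away from the robot) in slot 1 or 3, -0.35 fully back in slot 2 or 4. It can leave neutral only when across is within about 0.1 of an end. It stays where it is left; about 2 N at the knob moves it.
- lift (a joint): How far the knob is drawn up along the stem, m: 0 at rest, spring-loaded downward (9 N to start, 15 mm travel). It must not be drawn up.
- start (a joint): Travel of the start button, m: 0 out, 0.006 fully pressed (5 N); it springs back by itself.
- start_top (a point): Centre of the upper face of the round grey start button (28 mm across, presses straight down), on the casing's top at roller x = -60, y = +78 mm, 117 mm above the bench when out.
- tin_lid: A loose round tin lid, 60 mm across and 9 mm high, lying on the near right corner of the casing's top; origin at the centre of its underside.
- small_tin: A loose small paint tin, 74 mm across and 62 mm high, standing on the bench to the left of the roller; origin at the centre of its underside.
- tape: A loose roll of masking tape lying flat, 104 mm across, 24 mm high, on the bench to the right of the roller; origin at the centre of its underside.
- film_gauge: A loose black hand-held gauge lying on the bench at the right, 126 x 58 x 26 mm; origin at the centre of its underside.
- sanding_block: A loose sanding block lying on the bench at the far right, 64 x 118 x 30 mm; origin at the centre of its underside.

How it is judged (in metres and radians):
On the way, in this order (a step that is already met when the one before it is completed fails the run):
1. the lever stands at the right-hand end of neutral (value of joint across above 0.18 rad and value of joint forward between -0.12 and 0.12 rad), for 0.1 s.
2. the lever is all the way in the third slot (value of joint across above 0.15 rad and value of joint forward above 0.28 rad), for 0.2 s.
3. the start button is pressed in (value of joint start above 0.0045 m), for 0.05 s.
At the end, for the whole second after the job is handed in: The lever rests in the third slot, tilted forward at least 0.28 of its 0.35 rad with across above 0.15 rad, its knob down (lift under 3 mm), the start button out again (under 1.5 mm), and the five loose things within 20 mm of where they lay (all of step 2 and value of joint lift below 0.003 m and value of joint start below 0.0015 m and distance of each of tin_lid, small_tin, tape, film_gauge, sanding_block from where it was at the start of the episode below 0.02 m); the robot touches nothing.
It fails at once if the lever is run more than 0.15 rad into slot 1, 2 or 4 ((value of joint across below 0 rad and value of joint forward above 0.15 rad) or value of joint forward below -0.15 rad).
It fails at once if the knob is drawn up by more than 5 mm (value of joint lift above 0.005 m).
It fails at once if the lever's knob is gripped or forced: more than 35 N between fingers and knob (contact force between the fingers and lift above 35 N).
It fails at once if the button is pressed before third gear is in (value of joint start above 0.003 m and value of joint forward below 0.25 rad).
It fails at once if a loose thing is shifted by more than 25 mm or lifted (distance of any of tin_lid, small_tin, tape, film_gauge, sanding_block from where it was at the start of the episode above 0.025 m).
It also fails if it takes over 48 s, if anything falls off the work surface, if the arm or the gripper's body presses on something with over 40 N, if the wrist force passes 120 N, or if a joint passes its speed limit or range.

## Robot

A 6-joint arm with a two-finger parallel gripper is mounted at the origin on a cart in front of the work surface, level with it; the furniture and walls round the work are solid. World frame = base frame: x ahead of the robot, y to its left, z up, the work surface at z = 0. Lengths are in mm, angles in rad, forces in N, time in s.
With the tool pointing down it reaches from about 250 to 725 mm from the base axis. Payload 9.7 kg.
Tool frame: the origin (TCP) lies on the centre line of the jaws, within the pads' length; the fingertips stand nose_length ahead of it and the grasp point (between the pads) lies 8 mm behind it (nose_length is the distance from the TCP to the fingertips, in mm); z points along the fingers, y is the line along which they close (so a half turn about z gives the same grasp; the last joint's range is limited). The gripper opens to 85 mm and grips with 20 to 120 N. Pads are 22 mm wide; open, the fingers measure 114 mm over their backs; the gripper's body (76 mm by 85 mm) begins 54 mm behind the grasp point. The pads swing forward as they close: fully open they stand 13 mm farther back than shut.
Start: joints at [1.103, 0.087, 0.176, 1.66, 0, 1.571], TCP at [248.005, 490.908, 242.284] pointing down, gripper open.
Joint ranges: [-3.13, 3.13], [-0.85, 1.81], [-1.15, 1.24], [-2.2, 2.28], [-1.44, 1.52], [-3.14, 3.14]. Speed limits (rad/s): [2.22, 2.22, 2.57, 3.14, 3.14, 3.14].

## Interface

Orientations are given as a 3x3 rotation matrix whose columns are the frame's x, y, z axes.
In Python, from plant import * gives the robot as it stands.
- The arm moves only by the shell command python3 -m inch 'ROWS' [OPENING] [FORCE]. ROWS is JSON, a list of rows, each a list of 4 numbers: the shift along the tool's x, y, z in mm, then the turn about the tool's z in units of 8 degrees (1.0 is 8 degrees). In form: [[tx, ty, tz, spin], ...]. A call has 1 to 8 rows; each row is the pose to reach, as a shift and turn from the pose commanded when the call began, along the tool's axes at that moment; what a row does not reach only later rows make up. A row lasts 1/10 s, in which the tool goes at most 50 mm and 8.59 degrees, less where a joint would pass 70% of its speed; a pose out of reach is approached as far as the arm can. A call with a gripper value outside its range is refused whole. OPENING is the closure, from 0 (fully open) to 1 (shut), set as the call begins (- or left out, the last holds). The fingers move at their own pace and stop on an object; FORCE is the grip in N (left out, the last holds). Time passes only in rows, so rows that repeat a pose let the fingers close. It gives the time, the measured TCP pose, the force, the opening and the grip force at its end, in the units of the state.
- get_obs(): the state, without advancing time (a new reading comes with each control period).
- read_camera(name): name is "scene" or "side" or "wrist"; returns a dict with "image" (480x640x3 uint8, red, green, blue), "K" (3x3 intrinsics, pixels), "xyz" and "attitude" of the camera in the world. Camera axes: x right, y down, z forward; pixel columns grow to the right and rows downward; lengths in mm; the calibration is good to about 2 mm. A picture is of the moment at which its call begins. There is no depth.
- finish_job(): hands the job in; it is judged then, once.
The state is a dict: "time": time; "joint_pos": joint angles; "qvel": joint speeds; "joint_efforts": joint torques, N m; "tcp_pos": TCP position; "eef_rot": TCP orientation; "ft_force": force on the tool from outside, world axes, zero at the start; "wrist_torque": the same for the moment, N m; "grip_width": opening from 0.0 (shut) to 1.0 (fully open); "grip_force": force on a finger pad.
Only numpy, scipy, OpenCV 4.12 (cv2) and the standard library are available. Lean on these libraries where they do the work, as an engineer would, in place of code of your own. Each camera call takes 0.05 s, during which the arm holds its last target. There are 200 camera calls.

## Working session

There is one attempt and no reset: what is moved stays moved. The work goes in short steps, Python scripts to look and compute and a shell command to move; the robot and the scene stay as the last step left them, time stands still between calls to the robot, and variables do not carry over. Pictures are saved under pics/ and viewed, at most 10 in all, crops included, and the job is handed in when it is done.

```bash
mkdir -p pics; ls; python3 - <<'E'
from plant import *
import cv2,numpy as np,json
for n in("scene","side"):
    c=read_camera(n); cv2.imwrite(f"pics/{n}0.png",c["image"][:,:,::-1])
    np.savez(f"{n}0.npz",**c); print(n,c["K"],c["xyz"],c["attitude"])
o=get_obs(); print(o)
E
```

```text
pics
scene [[474.57512425   0.         311.51238924]
 [  0.         474.57512425 248.71926299]
 [  0.           0.           1.        ]] [-232.70262882 -508.98112414  893.22475187] [[ 0.46521403 -0.59522149  0.65520019]
 [-0.88518746 -0.31646516  0.34101756]
 [ 0.00436705 -0.73862114 -0.67410662]]
side [[488.75437447   0.         318.98460264]
 [  0.         488.75437447 237.43117212]
 [  0.           0.           1.        ]] [  223.73256754 -1045.18279701   724.7189167 ] [[ 0.9462206  -0.1699131   0.27531094]
 [-0.3234734  -0.48210659  0.81421017]
 [-0.00561575 -0.8594782  -0.51114156]]
{'time': 0.1, 'joint_pos': array([ 1.10301891e+00,  8.74375358e-02,  1.75220547e-01,  1.65977346e+00,
       -1.43130089e-05,  1.57080853e+00]), 'qvel': array([-3.85624024e-04, -1.55669839e-04,  2.41983825e-03, -1.19625703e-04,
       -8.27501160e-04, -8.29335146e-06]), 'joint_efforts': array([-4.06958998e-04, -5.21558475e+01,  4.65654123e+01,  1.60465355e-02,
       -5.50459765e-05,  1.41775754e-06]), 'tcp_pos': array([247.92097725, 490.7558399 , 241.63977868]), 'eef_rot': array([[-8.92567169e-01,  4.50914152e-01, -5.25660509e-04],
       [ 4.50914458e-01,  8.92566525e-01, -1.07229845e-03],
       [-1.43275712e-05, -1.19412631e-03, -9.99999287e-01]]), 'ft_force': array([0.49228449, 1.22298443, 0.69896544]), 'wrist_torque': array([-0.04003402, -0.04182838, -0.01189498]), 'grip_force': 0.0, 'grip_width': 0.9995443928416352}
```

View pics/scene0.png

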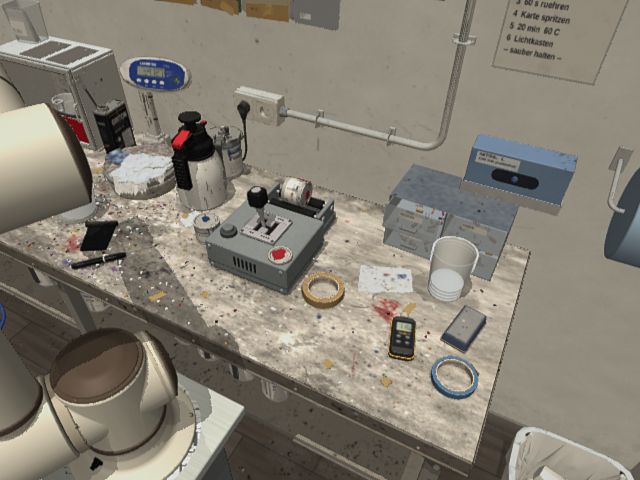

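View pics/side0.png

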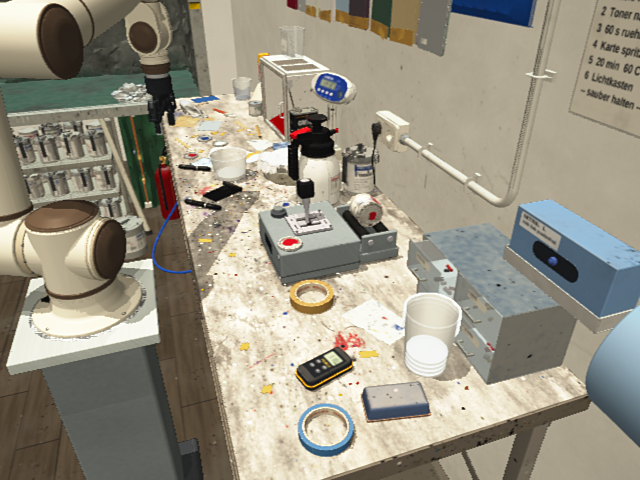

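The pictures show the machine at scene (270,240) and side (310,240). In both, the black knob is at scene (257,196) and side (305,188), and the button is at scene (228,230) and side (279,211). I'll zoom in on both.

```bash
python3 - <<'E'
import cv2,numpy as np
a=cv2.imread("pics/scene0.png")[175:300,195:345]; b=cv2.imread("pics/side0.png")[165:290,250:400]
for n,i in(("a",a),("b",b)): cv2.imwrite(f"pics/crop_{n}.png",cv2.resize(i,None,fx=4.8,fy=4.8,interpolation=cv2.INTER_CUBIC))
E
```

```text
(no output)
```

View pics/crop_a.png

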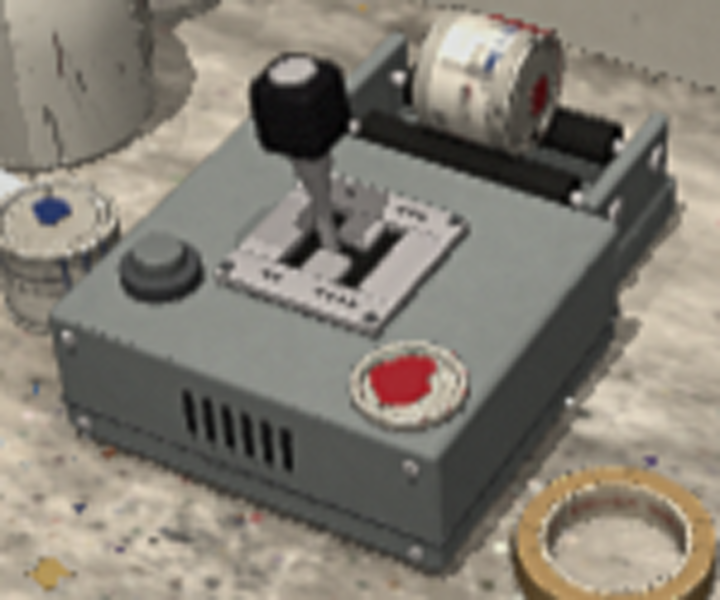

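View pics/crop_b.png

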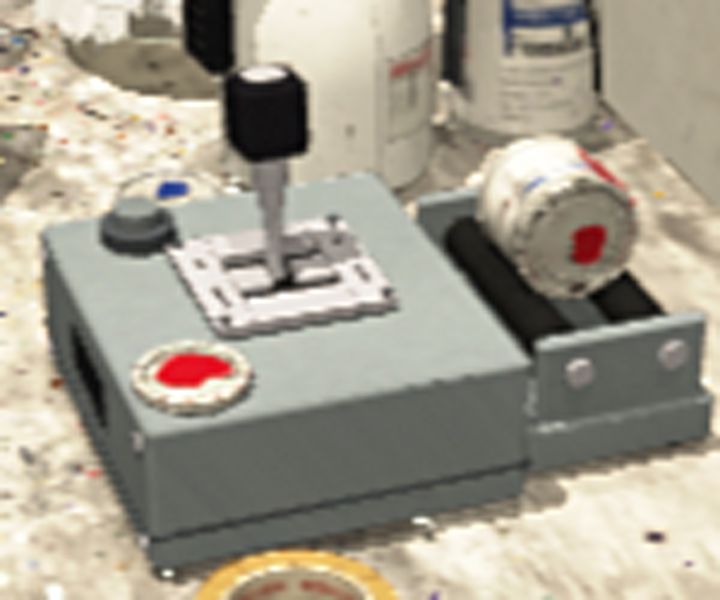

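The crops show the gate plate corners, casing corners, button cap and knob clearly. The knob leans left, the lid is at the near right, and the small tin lies beyond the gate on the right. Next I'll cast rays.

```bash
cat > h.py <<'E'
import numpy as np
def ray(c,p):
    d=c["attitude"]@np.linalg.inv(c["K"])@np.array([p[0],p[1],1.]); return c["xyz"],d/np.linalg.norm(d)
def onz(c,p,z):
    o,d=ray(c,p); return o+d*(z-o[2])/d[2]
def tri(rs):
    A=sum(np.eye(3)-np.outer(d,d) for o,d in rs); b=sum((np.eye(3)-np.outer(d,d))@o for o,d in rs); return np.linalg.solve(A,b)
E
python3 - <<'E'
from h import *
np.set_printoptions(precision=1,suppress=True)
S={n:dict(np.load(n+"0.npz")) for n in("scene","side")}
off={"scene":(195,175),"side":(250,165)}
P={"scene":dict(cNL=(52,318),cNR=(440,460),cFR=(618,228),gNL=(220,275),gNR=(375,328),gFR=(467,218),gFL=(325,180),btn=(163,248),knob=(299,108),disc=(293,70),lid=(410,383),tinNearTop=(455,20)),
"side":dict(cNL=(42,232),cNR=(148,437),cFR=(528,365),gNL=(172,250),gNR=(222,332),gFR=(395,298),gFL=(345,220),btn=(137,210),knob=(265,113),disc=(263,74),lid=(193,375))}
Z=dict(c=95,g=105,b=117,l=104)
for n in P["side"]:
    r=[];out=[]
    for s in S:
        p=np.array(P[s][n])/4.8+off[s]; r.append(ray(S[s],p))
        if n[0] in Z: out.append(onz(S[s],p,Z[n[0]])[:2])
    print(n,"tri",tri(r),*out)
E
```

```text
cNL tri [451.4 153.1  85.1] [442.2 144.5] [448.5 135.8]
cNR tri [451.2 -86.5  89.9] [446.5 -89.3] [449.7 -93.7]
cFR tri [658.3 -81.8  87.7] [649.9 -85.8] [653.5 -92.6]
gNL tri [511.3  84.4  97.6] [503.7  78.4] [508.4  72. ]
gNR tri [512.2 -12.4  98.2] [506.1 -16.4] [508.9 -23.9]
gFR tri [610.  -12.5 101.4] [607.6 -14. ] [606.6 -20.1]
gFL tri [611.5  80.4  98.2] [599.6  72.7] [610.9  73.8]
btn tri [499.4 111.2 113.1] [496.7 108.7] [497.  102.6]
knob tri [559.5  57.2 186.6]
disc tri [559.7  59.1 209.3]
lid tri [485.4 -49.4  97.8] [479.5 -53.1] [483.1 -58.8]
```

```bash
cat >> h.py <<'E'
def to(x,y,z):
    from plant import get_obs
    o=get_obs(); d=np.array([x,y,z])-o["tcp_pos"]; print("shift tool:",np.round(o["eef_rot"].T@d,1))
E
python3 - <<'E'
import plant; print(getattr(plant,"nose_length",None),[n for n in dir(plant) if n[0]!='_'])
from h import to
to(440,125,245); to(557,125,245)
E
```

```text
11.0 ['IKError', 'finish_job', 'get_obs', 'nose_length', 'read_camera']
shift tool: [-336.4 -239.9   -3.1]
shift tool: [-440.8 -187.1   -3.1]
```

```bash
python3 -m inch '[[-42,-30,0,-1],[-84,-60,0,-2],[-126,-90,0,-3],[-168,-120,0,-3.35],[-210,-150,0,-3.35],[-252,-180,0,-3.35],[-294,-210,0,-3.35],[-336,-240,0,-3.35]]' 1 20; python3 -c "
from h import to
to(557,115,182)"
```

```text
time: 0.9
tcp_pos: [431.9, 138.9, 242.2]
eef_rot: [[-1.0, -0.0, 0.0], [-0.0, 1.0, 0.0], [-0.0, 0.0, -1.0]]
ft_force: [0.3, 1.1, -0.6]
grip_width: -0.005
grip_force: 0.0
shift tool: [-125.1  -23.9   60.2]
```

```bash
python3 -m inch '[[-40,-5,0,0],[-80,-10,0,0],[-117,-13,10,0],[-117,-13,40,0],[-117,-13,71,0],[-117,-13,71,0],[-117,-13,71,0]]'; python3 - <<'E'
from plant import *; from h import *; import cv2
for n in("scene","side"):
    c=read_camera(n); i=c["image"][150:300,190:390,::-1]; cv2.imwrite(f"pics/{n}1.png",i)
a=np.hstack([cv2.resize(cv2.imread(f"pics/{n}1.png"),(400,300)) for n in("scene","side")]); cv2.imwrite("pics/both1.png",a)
E
```

```text
time: 1.6
tcp_pos: [548.1, 127.8, 171.6]
eef_rot: [[-1.0, -0.0, -0.001], [-0.0, 1.0, -0.0], [0.001, -0.0, -1.0]]
ft_force: [0.1, -1.1, -0.3]
grip_width: 0.0
grip_force: 0.0
```

View pics/both1.png

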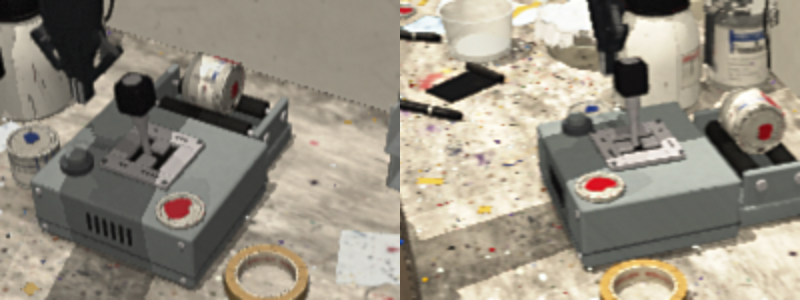

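The fingers stand left of the knob with the tips below its lower edge, so I'll push right.

```bash
python3 -m inch '[[-8,-15,0,0],[-8,-30,0,0],[-8,-42,0,0],[-8,-54,0,0],[-8,-64,0,0],[-8,-74,0,0],[-8,-82,0,0],[-8,-86,0,0]]';  python3 -m inch '[[0,-3,0,0],[0,-6,0,0],[0,-8,0,0],[0,-8,0,0]]'; python3 - <<'E'
from plant import *; from h import *; import cv2
for n in("scene","side"):
    c=read_camera(n); i=c["image"][150:300,190:390,::-1]; cv2.imwrite(f"pics/{n}2.png",i)
a=np.hstack([cv2.resize(cv2.imread(f"pics/{n}2.png"),(400,300)) for n in("scene","side")]); cv2.imwrite("pics/both2.png",a)
E
```

```text
time: 2.5
tcp_pos: [556.2, 41.0, 170.8]
eef_rot: [[-1.0, 0.001, -0.001], [0.001, 1.0, -0.0], [0.001, -0.0, -1.0]]
ft_force: [0.2, 2.1, 0.1]
grip_width: -0.005
grip_force: 0.0
time: 2.9
tcp_pos: [556.5, 33.8, 171.3]
eef_rot: [[-1.0, 0.0, -0.0], [0.0, 1.0, -0.0], [0.0, -0.0, -1.0]]
ft_force: [-0.0, 0.5, 0.4]
grip_width: 0.003
grip_force: 0.0
```

View pics/both2.png

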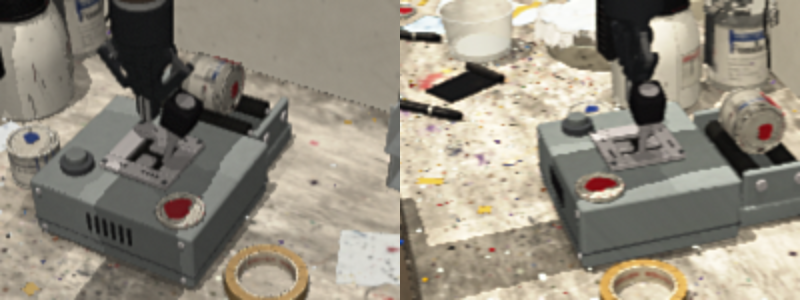

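The lever now leans right and moves freely. I'll push on in small steps until it meets the end stop.

```bash
for i in 1 ; do python3 -m inch '[[0,-3,0,0],[0,-5,0,0],[0,-5,0,0]]' | grep -E "tcp_pos|ft_f"; done; python3 -m inch '[[0,-2,0,0],[0,-3,0,0],[0,-3,0,0]]' | grep -E "tcp_pos|ft_f"
```

```text
tcp_pos: [556.6, 29.2, 171.6]
ft_force: [-0.1, 5.5, 2.8]
tcp_pos: [556.6, 26.8, 171.8]
ft_force: [-0.7, 9.0, 2.7]
```

The end stop is met at about 9 N. Now I'll back off and go round to the near side of the knob.

```bash
python3 -m inch '[[0,15,0,0],[0,30,0,0],[30,30,0,0],[60,28,0,0],[60,0,0,0],[60,-36,0,0],[60,-40,0,0],[60,-40,0,0]]' ; python3 - <<'E'
from plant import *; from h import *; import cv2
for n in("scene","side"):
    c=read_camera(n); i=c["image"][150:300,190:390,::-1]; cv2.imwrite(f"pics/{n}3.png",i)
a=np.hstack([cv2.resize(cv2.imread(f"pics/{n}3.png"),(400,300)) for n in("scene","side")]); cv2.imwrite("pics/both3.png",a)
E
```

```text
time: 4.4
tcp_pos: [496.4, -14.3, 171.2]
eef_rot: [[-1.0, 0.001, -0.0], [0.001, 1.0, -0.0], [0.0, -0.0, -1.0]]
ft_force: [-0.4, 0.6, -0.0]
grip_width: 0.003
grip_force: 0.0
```

View pics/both3.png

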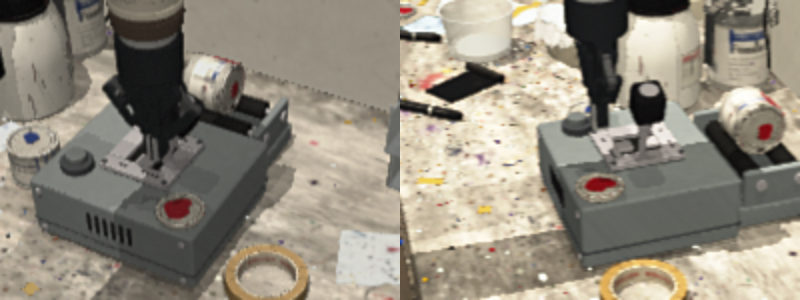

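The lever stands at the right end of neutral with the finger on the near side of the knob. I'll push away.

```bash
python3 -m inch '[[-10,0,9,0],[-22,0,9,0],[-32,0,9,0],[-42,0,9,0],[-52,0,9,0],[-60,0,9,0],[-66,0,9,0],[-68,0,9,0]]' | grep -E "tcp_pos|ft_f|time"; python3 -m inch '[[-3,0,0,0],[-5,0,0,0],[-5,0,0,0]]' | grep -E "tcp_pos|ft_f"; python3 -m inch '[[-3,0,0,0],[-4,0,0,0],[-4,0,0,0]]' | grep -E "tcp_pos|ft_f"
```

```text
time: 5.3
tcp_pos: [564.9, -14.2, 161.8]
ft_force: [-2.0, 1.2, -1.6]
tcp_pos: [569.5, -14.3, 162.3]
ft_force: [-0.6, -0.4, -1.8]
tcp_pos: [573.6, -14.2, 162.3]
ft_force: [-1.6, -0.1, -1.0]
```

Still moving freely; continue in small steps to the stop.

```bash
python3 -m inch '[[-2,0,0,0],[-4,0,0,0],[-4,0,0,0]]' | grep -E "tcp_pos|ft_f";python3 -m inch '[[-2,0,0,0],[-3,0,0,0],[-3,0,0,0]]' | grep -E "tcp_pos|ft_f"; python3 - <<'E'
from plant import *; from h import *; import cv2
for n in("scene","side"):
    c=read_camera(n); i=c["image"][150:300,190:390,::-1]; cv2.imwrite(f"pics/{n}4.png",i)
a=np.hstack([cv2.resize(cv2.imread(f"pics/{n}4.png"),(400,300)) for n in("scene","side")]); cv2.imwrite("pics/both4.png",a)
E
```

```text
tcp_pos: [576.8, -14.1, 161.9]
ft_force: [-7.4, 1.2, -0.8]
tcp_pos: [578.8, -14.0, 161.6]
ft_force: [-10.7, 1.3, -1.3]
```

View pics/both4.png

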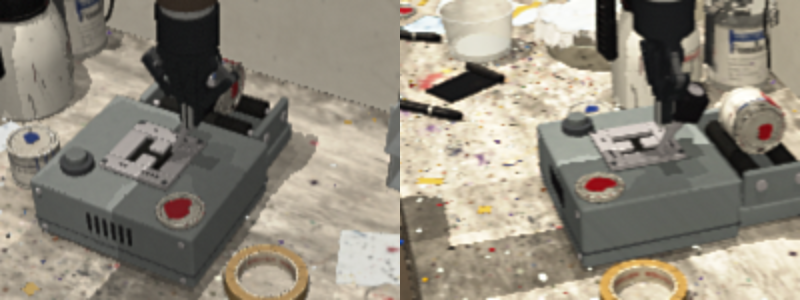

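The lever is fully in the far right slot, with a clear stop at 10.7 N. Next is the button.

```bash
python3 -m inch '[[15,0,0,0],[40,0,0,0],[75,10,-10,0],[83,50,-10,0],[83,90,-10,0],[83,119,-10,0],[83,119,0,0],[83,119,0,0]]' | grep -E "tcp_pos|ft_f"; python3 -m inch '[[0,0,0,0],[0,0,15,0],[0,0,20,0],[0,0,20,0]]' | grep -E "tcp_pos|ft_f"; python3 - <<'E'
from plant import *; from h import *; import cv2
for n in("scene","side"):
    c=read_camera(n); i=c["image"][150:300,190:390,::-1]; cv2.imwrite(f"pics/{n}5.png",i)
a=np.hstack([cv2.resize(cv2.imread(f"pics/{n}5.png"),(400,300)) for n in("scene","side")]); cv2.imwrite("pics/both5.png",a)
to(497,105.5,128)
E
```

```text
tcp_pos: [497.4, 105.2, 161.4]
ft_force: [0.0, -0.6, -1.1]
tcp_pos: [496.9, 104.1, 140.9]
ft_force: [-1.7, -0.1, 0.5]
shift tool: [ 0.4  1.  14.1]
```

View pics/both5.png

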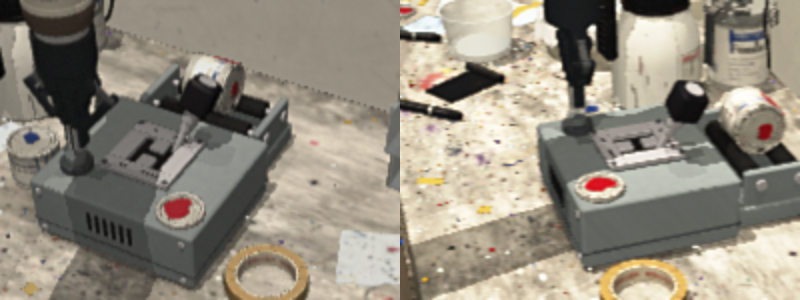

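The lever rests in third and the fingertips are just above the button. I'll press down in steps, watching the force.

```bash
for k in 1; do python3 -m inch '[[0,0,6,0],[0,0,12,0],[0,0,15,0],[0,0,15,0]]' | grep -E "tcp_pos|ft_f"; python3 -m inch '[[0,0,2,0],[0,0,4,0],[0,0,4,0]]' | grep -E "tcp_pos|ft_f"; python3 -m inch '[[0,0,2,0],[0,0,3,0],[0,0,3,0]]' | grep -E "tcp_pos|ft_f"; done
```

```text
tcp_pos: [497.4, 104.8, 126.9]
ft_force: [-0.6, -0.6, 1.8]
tcp_pos: [497.5, 104.8, 123.3]
ft_force: [-1.3, -0.2, 5.1]
tcp_pos: [497.5, 104.8, 121.9]
ft_force: [-5.8, -1.1, 16.1]
```

The force jumped to 16 N against the 5 N spring, so the button is at its stop. Let go and rise.

```bash
python3 -m inch '[[0,0,1,0],[0,0,1,0],[0,0,-20,0],[0,0,-60,0],[40,0,-100,0],[70,0,-120,0],[70,0,-120,0],[70,0,-120,0]]' | grep -E "time|tcp_pos|ft_f"; python3 - <<'E'
from plant import *; from h import *; import cv2
for n in("scene","side"):
    c=read_camera(n); i=c["image"][150:300,190:390,::-1]; cv2.imwrite(f"pics/{n}6.png",i)
a=np.hstack([cv2.resize(cv2.imread(f"pics/{n}6.png"),(400,300)) for n in("scene","side")]); cv2.imwrite("pics/both6.png",a)
E
```

```text
time: 9.7
tcp_pos: [427.7, 105.0, 240.8]
ft_force: [0.1, 1.2, 0.1]
```

View pics/both6.png

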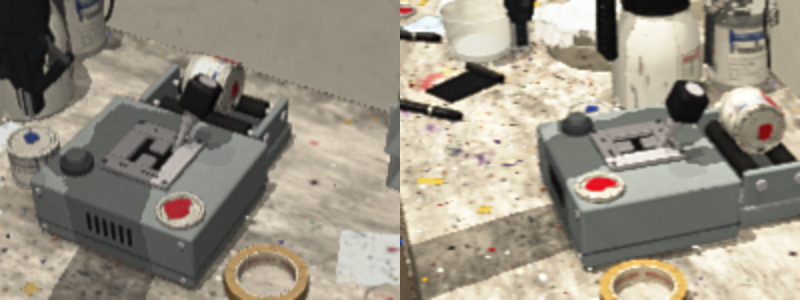

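The lever is in third, the button is out, the loose things in view look unmoved, and the arm is clear.

```bash
python3 -c "
from plant import *
print(finish_job())"
```

```text
the job is handed in; nothing more can be done
None
```

The job is handed in at about 10 s of the 48 s: the lever is in third gear, the start button was pressed to its stop (16 N) and let go, and the last pictures show the arm clear and nothing in view shifted; no verdict was returned.

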